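# Slide a battery pack under the spring clip of a test cradle

## Task

Load the battery pack into the test cradle: press the long ribbed pad of the spring clip down with one fingertip so that the clip's nose rises, and while holding it down push the pack with the other fingertip along the channel beneath the nose until it is fully home against the end stop. Then let go of the clip so that its nose rests on the pack, and move clear. Only push the pack, never pick it up, and leave the stamp, the flux bottle and the tape roll where they stand.

Things in the scene. Friction and masses are not known exactly. Their poses are not given: they have to be found in the camera images.
- cradle: fixed battery test cradle, aluminium, 180 x 123 mm. Origin on the bench under the middle of the channel's centre line; x along the channel to the end stop (pushing direction), y across to the clip's pad, z up. Channel floor 12 mm above the bench; rails 39 mm apart, 6 mm wide, 6 mm above the floor; open at x = -90 mm; end stop face at x = 75. Two sockets 18 mm high at x = 66, y = 52 and 68.
- clip_hinge (a point): fixed: middle of the clip's hinge tube, at cradle (-8, 34, 26) mm. The tube is 6 mm thick, parallel to the channel, from cradle x = -82 to 66 mm; the lugs at its ends reach 31 mm above the bench
- nose (a point): underside of the clip's nose, over the channel's middle at cradle x = 57 mm; nose and the sheet arm that carries it are 14 mm long in x. At rest it is 3 mm above the channel floor and blocks the pack; fully pressed about 17 mm above the floor. The arm's top is 32 mm above the bench at rest, 46 when pressed
- pad_mid (a point): middle of the top of the clip's ribbed steel pressing pad, 120 mm long (cradle x = -82 to 38 mm), 28 mm wide; moves with the clip. At rest tilted up outwards by 0.40 rad, this point at y = 62, z = 26 mm; fully pressed level, at y = 60, z = 15: 3 mm above the channel floor, so two fingertips at one height, 60 mm apart, can press it and push the pack. Fingertips slide along it
- clip (a joint): angle of the sprung clip: 0 at rest (nose down, blocking the channel), 0.40 fully pressed on its stop; it springs back when let go. The nose clears the pack from about 0.24 up; it rests on top of a loaded pack at about 0.20. About 2 N at the middle of the pad starts it, about 5 N holds it fully down.
- pack: loose flat battery pack, dark with a light label, 36 mm wide, 55 mm long, 10 to 11 mm thick, about 45 g, lying on the channel floor. Origin: underside, about the middle; its own y points along the pushing direction, 28 mm from the origin to the leading end face, 27 mm to the trailing one
- home (a point): fixed point on the channel floor where the origin of the pack lies when the pack touches the end stop (cradle x = 47 mm, y = 0, z = 12 mm).
- stamp: bystander: hand stamp with a red knob, 25 x 42 mm, 65 mm high, standing on the bench beyond the end stop, on the pad's side; origin under its centre
- flux: bystander: small orange bottle with black cap, diameter 30 mm, 58 mm high, on the bench beyond the end stop; origin under its centre
- tape: bystander: roll of yellow tape lying flat, diameter 64 mm, 19 mm high, on the bench beyond the open end of the channel; origin under its centre
Mind the look-alikes: they are no part of the job. What is shaped like the pack but blue or purple is not meant.

How it is judged:
By the outcome, as a careful person would: the job done as asked, in the order asked, and still so for the second after the job is handed in, with the robot touching nothing.
It also fails if it takes over 40 s, if anything falls off the work surface, if the arm or the gripper's body presses on something with over 40 N, if the wrist force passes 120 N, or if a joint passes its speed limit or range.

## Robot

A 6-joint arm with a two-finger parallel gripper is mounted at the origin on a cart in front of the work surface, level with it; the furniture and walls round the work are solid. World frame = base frame: x ahead of the robot, y to its left, z up, the work surface at z = 0. Lengths are in mm, angles in rad, forces in N, time in s.
With the tool pointing down it reaches from about 425 to 950 mm from the base axis. Payload 14.7 kg.
Tool frame: the origin (TCP) lies at the very end of the fingers, on their centre line; the grasp point (between the pads) lies 19 mm behind it; z points along the fingers, y is the line along which they close (so a half turn about z gives the same grasp; the last joint's range is limited). The gripper opens to 85 mm and grips with 20 to 120 N. Pads are 22 mm wide; open, the fingers measure 114 mm over their backs; the gripper's body (76 mm by 85 mm) begins 54 mm behind the grasp point. The pads swing forward as they close: fully open they stand 13 mm farther back than shut.
Start: joints at [-1.256, 0.48, 1.596, -0, 1.065, -0.047], TCP at [230.088, -607.908, 231.297] pointing down, gripper open.
Joint ranges: [-2.75, 2.75], [-0.82, 2.05], [0.23, 2.67], [-1.56, 4.7], [0.09, 2.69], [-2.92, 2.92]. Speed limits (rad/s): [1.89, 1.89, 2.39, 3.01, 3.01, 3.01].

## Interface

Orientations are given as a unit quaternion [w, x, y, z].
In Python, from bench import * gives the robot as it stands. The module is installed in compiled form; this text tells all that it offers.
- The arm moves only by the shell command python3 -m handwheel 'ROWS' [FORCE]. ROWS is a JSON object of lists of equal length, an entry for each row: "xyz": the shift along the tool's x, y, z in mm, a list of three; "dr": the turn, a rotation vector about the tool's x, y, z in rad, a list of three; "gripper": the opening, from 0 (shut) to 1 (fully open). In form: {"xyz": [[x, y, z], ...], "dr": [[ax, ay, az], ...], "gripper": [gripper, ...]}. A call has 1 to 12 rows; each row shifts and turns the commanded pose from where the row before left it, along the tool's axes as they then stand; what a row does not reach is not made up. A row lasts 1/10 s, in which the tool goes at most 50 mm and 8.59 degrees, less where a joint would pass 70% of its speed; a pose out of reach is approached as far as the arm can. A call is refused whole if a number of a shift passes 50 or a number of a turn 0.15, either way. A call with a gripper value outside its range is refused whole. The fingers move at their own pace and stop on an object; FORCE is the grip in N (left out, the last holds). Time passes only in rows, so rows that do not move let the fingers close. It gives the time, the measured TCP pose, the force, the opening and the grip force at its end, in the units of the state.
- read_state(): the state, without advancing time (a new reading comes with each control period).
- capture(name): name is "side" or "top" or "wrist"; returns a dict with "image" (480x640x3 uint8, red, green, blue), "camera_matrix" (3x3 intrinsics, pixels), "R" (3x3) and "t" (3): a world point X has camera coordinates R X + t; the wrist camera has in their place "tool_from_camera" (4x4, takes a point from camera to tool coordinates, whose origin is the TCP and whose axes are the flange's). Camera axes: x right, y down, z forward; pixel columns grow to the right and rows downward; lengths in mm; the calibration is good to about 2 mm. A picture is of the moment at which its call begins: read the wrist's pose just before it. There is no depth.
- close_job(): hands the job in; it is judged then, once.
The state is a dict: "t": time; "joint_positions": joint angles; "joint_velocities": joint speeds; "tau": joint torques, N m; "eef_pos": TCP position; "tcp_rot": TCP orientation; "force": force on the tool from outside, world axes, zero at the start; "moment": the same for the moment, N m; "width": opening from 0.0 (shut) to 1.0 (fully open); "gripper_force": force on a finger pad.
Only numpy, scipy, OpenCV 4.12 (cv2) and the standard library are available. Lean on these libraries where they do the work, as an engineer would, in place of code of your own. Each camera call takes 0.05 s, during which the arm holds its last target. There are 200 camera calls.

## Working session

There is one attempt and no reset: what is moved stays moved. The work goes in short steps, Python scripts to look and compute and a shell command to move; the robot and the scene stay as the last step left them, time stands still between calls to the robot, and variables do not carry over. Pictures are saved under pics/ and viewed, at most 10 in all, crops included, and the job is handed in when it is done.

```bash
mkdir -p pics; cat > h.py <<'E'
from bench import *
import numpy as np, cv2, json
from scipy.spatial.transform import Rotation as Ro
def ray_z(c,px,z):
    K=np.array(c["camera_matrix"]);R=np.array(c["R"]);t=np.array(c["t"])
    d=R.T@np.linalg.inv(K)@np.array([px[0],px[1],1.]);o=-R.T@t
    return o+d*(z-o[2])/d[2]
def proj(c,X):
    K=np.array(c["camera_matrix"]);p=K@(np.array(c["R"])@np.array(X)+np.array(c["t"]));return p[:2]/p[2]
def wcam(c,s):
    # turn wrist into world R,t
    q=s["tcp_rot"];Rt=Ro.from_quat([q[1],q[2],q[3],q[0]]).as_matrix()
    T=np.eye(4);T[:3,:3]=Rt;T[:3,3]=s["eef_pos"]
    W=np.linalg.inv(T@np.array(c["tool_from_camera"]));c["R"]=W[:3,:3];c["t"]=W[:3,3];return c
def save(n,im): cv2.imwrite("pics/"+n+".png",cv2.cvtColor(im,cv2.COLOR_RGB2BGR))
E
python3 - <<'E'
from h import *
import pickle
s=read_state();print(s["t"],s["eef_pos"],s["tcp_rot"],s["force"])
for n in ("top","side"):
    c=capture(n);save(n+"0",c["image"]);pickle.dump(c,open(n+".pkl","wb"))
    print(n,-np.array(c["R"]).T@np.array(c["t"]))
E
```

```text
0.0 [ 229.98914074 -607.51373834  230.65855659] [-6.12772148e-04  9.83676317e-01  1.79945890e-01 -7.50323425e-05] [-0.04486378  0.25660975 -0.24210211]
top [381.77062301  77.50716298 915.54195308]
side [302.67656097 895.13618884 594.23842236]
```

View pics/top0.png

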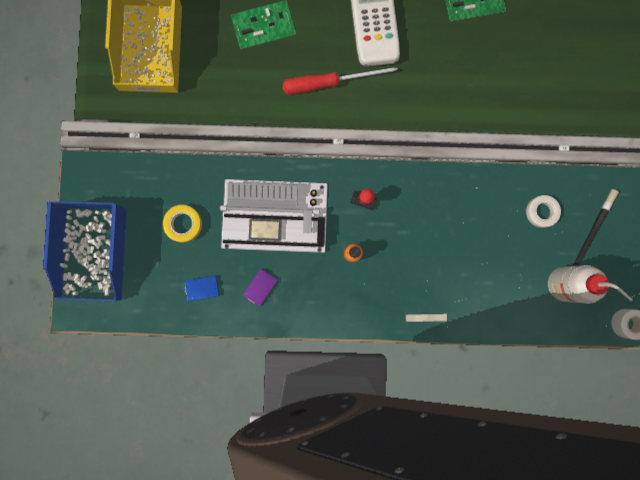

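View pics/side0.png

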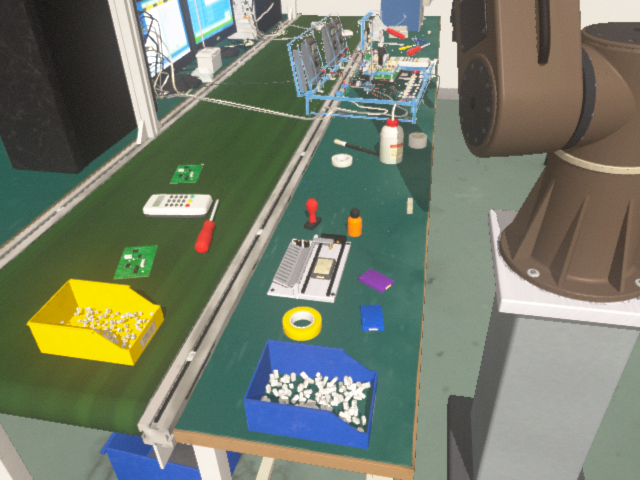

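The top view shows the cradle at about (222–327, 180–252), with its channel open to the left and its stop at right. The pack is near (265,229), the pad on the upper side, and the stamp at (366,198), flux at (353,253) and tape at (182,223).

```bash
python3 - <<'E'
from h import *
import pickle
c=pickle.load(open("top.pkl","rb"))
im=c["image"][170:262,212:340]
save("topc",cv2.resize(im,None,fx=6,fy=6,interpolation=cv2.INTER_CUBIC))
for p in [(222,252),(327,252),(265,229)]: print(ray_z(c,p,12))
E
```

```text
[428.3717189  216.47996179  12.        ]
[433.59019219  35.67240195  12.        ]
[470.29936961 143.83768909  12.        ]
```

View pics/topc.png

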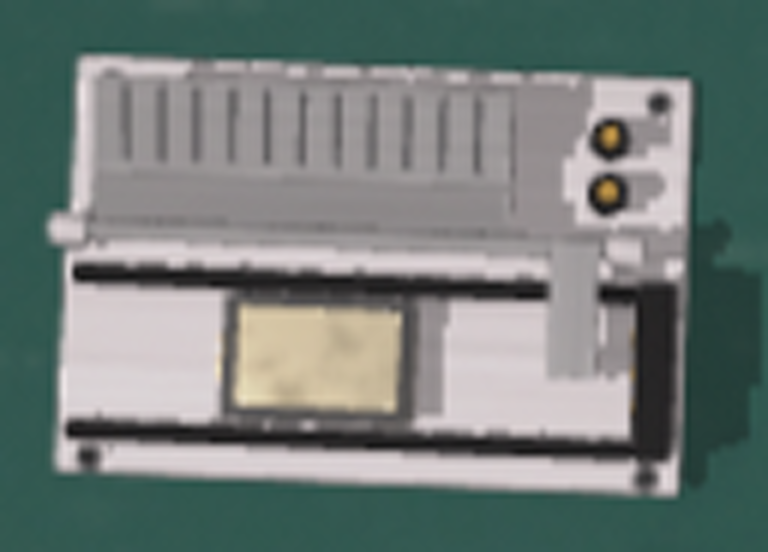

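The crop shows the rails' left ends at about (75,272) and (67,430), and their ends at the stop at about (637,293) and (632,450). The pack spans about (222–412, 290–425), and the nose is near x=573.

```bash
python3 - <<'E'
from h import *
import pickle
c=pickle.load(open("top.pkl","rb"))
f=lambda p,z: ray_z(c,(p[0]/6+212-.4,p[1]/6+170-.4),z)
a=[f(p,18) for p in [(75,272),(67,430),(637,293),(632,450)]]
print(np.round(a,1)); l=(a[0]+a[1])/2; r=(a[2]+a[3])/2
d=(r-l)[:2]; L=np.linalg.norm(d); u=d/L; print("len (~165)",L,"railgap(45)",np.linalg.norm(a[0]-a[1]),u, np.arctan2(u[1],u[0]))
v=np.array([-u[1],u[0]])
O=((r[:2]-75*u)+(l[:2]+90*u))/2
print("O",O)
cr=lambda P:(np.round((P[:2]-O)@u,1),np.round((P[:2]-O)@v,1))
print("pack trail/lead",cr(f((224,357),22)),cr(f((410,364),22)))
print("plate corners",[cr(f(p,12)) for p in [(80,57),(692,78),(678,495),(55,470)]])
for n,p,z in [("tape",(182,223),10),("stamp",(367,196),60),("flux",(353,252),55)]: print(n,cr(ray_z(c,p,z)))
g=O-66*u+30*v; print("goal",g,"tool heading of x",np.arctan2(-u[1],-u[0]))
s=read_state();q=s["tcp_rot"];R=Ro.from_quat([q[1],q[2],q[3],q[0]]).as_matrix();print(np.round(R,3))
E
```

```text
[[492.  214.5  18. ]
 [446.5 215.   18. ]
 [490.6  53.3  18. ]
 [445.4  53.5  18. ]]
len (~165) 161.3483052862985 railgap(45) 45.461495445676384 [-0.00748541 -0.99997198] -1.5782818057816572
O [468.57324043 126.58444753]
pack trail/lead (np.float64(-44.0), np.float64(-0.6)) (np.float64(9.1), np.float64(-0.6))
plate corners [(np.float64(-90.6), np.float64(86.2)), (np.float64(87.1), np.float64(86.6)), (np.float64(87.0), np.float64(-34.6)), (np.float64(-92.1), np.float64(-33.9))]
tape (np.float64(-161.5), np.float64(7.0))
stamp (np.float64(151.8), np.float64(57.6))
flux (np.float64(131.9), np.float64(-35.2))
goal [499.06643695 192.3580362 ] tool heading of x 1.5633108478081361
[[ 0.935  0.354 -0.   ]
 [ 0.354 -0.935  0.001]
 [ 0.    -0.001 -1.   ]]
```

```bash
python3 -m handwheel '{"xyz":[[0,0,0],[0,0,0],[0,0,0],[0,0,0],[0,0,0],[0,0,0],[0,0,0],[0,0,0],[30,38,0],[30,38,0],[30,38,0],[30,38,0]],"dr":[[0,0,-0.15],[0,0,-0.15],[0,0,-0.15],[0,0,-0.15],[0,0,-0.15],[0,0,-0.15],[0,0,-0.15],[0,0,-0.15],[0,0,0],[0,0,0],[0,0,0],[0,0,0]],"gripper":[0.53,0.53,0.53,0.53,0.53,0.53,0.53,0.53,0.53,0.53,0.53,0.53]}'
python3 -m handwheel '{"xyz":[[30,38,0],[40,28,0],[48,10,0],[48,10,0],[48,10,0],[48,0,0],[48,0,0],[48,0,0],[48,0,0],[48,0,0],[48,0,0],[48,0,0]],"dr":[[0,0,0],[0,0,0],[0,0,0],[0,0,0],[0,0,0],[0,0,0],[0,0,0],[0,0,0],[0,0,0],[0,0,0],[0,0,0],[0,0,0]],"gripper":[0.53,0.53,0.53,0.53,0.53,0.53,0.53,0.53,0.53,0.53,0.53,0.53]}'
python3 -c "
from h import *
q=read_state()['tcp_rot'];print(np.round(Ro.from_quat([q[1],q[2],q[3],q[0]]).as_matrix(),3))"
```

```text
t: 1.3
eef_pos: [384.2, -487.9, 231.0]
tcp_rot: [-0.0, 0.71, 0.704, 0.0]
force: [0.0, 0.2, 0.2]
width: 0.527
gripper_force: 0.0
t: 2.5
eef_pos: [483.6, 61.7, 231.3]
tcp_rot: [-0.0, 0.71, 0.704, -0.0]
force: [0.6, -0.2, 0.1]
width: 0.53
gripper_force: 0.0
[[ 0.009  1.    -0.   ]
 [ 1.    -0.009  0.   ]
 [ 0.    -0.    -1.   ]]
```

```bash
python3 -m handwheel '{"xyz":[[45,6,0],[45,5,20],[40,4,35],[0,0,40],[0,0,30],[0,0,0]],"dr":[[0,0,0],[0,0,0],[0,0,0],[0,0,0],[0,0,0],[0,0,0]],"gripper":[0.53,0.53,0.53,0.53,0.53,0.53]}'
python3 - <<'E'
from h import *
import pickle
s=read_state();c=wcam(capture("wrist"),s);save("w1",c["image"]);pickle.dump(c,open("w1.pkl","wb"));print(s["eef_pos"],-c["R"].T@c["t"])
u=np.array([-0.0075,-1,0]);v=np.array([1,-.0075,0]);O=np.array([468.6,126.6,0])
# expected pixels
for n,(x,y,z) in dict(railL=(-90,22.5,18),railR=(-90,-22.5,18),trail=(-44,0,22),lead=(9,0,22),stopface=(75,0,18)).items(): print(n,proj(c,O+x*u+y*v+[0,0,z]))
E
```

```text
t: 3.1
eef_pos: [497.3, 186.8, 105.0]
tcp_rot: [-0.002, 0.71, 0.704, -0.003]
force: [-0.2, -0.0, -0.2]
width: 0.533
gripper_force: 0.0
[497.30039977 186.78599069 105.04376361] [497.93961884 262.82450028 247.14191661]
railL [313.09794012 205.75364819]
railR [238.96562645 205.72922429]
trail [277.84221923 278.67674816]
lead [280.50597741 351.79401559]
stopface [283.93562618 427.13686952]
```

View pics/w1.png

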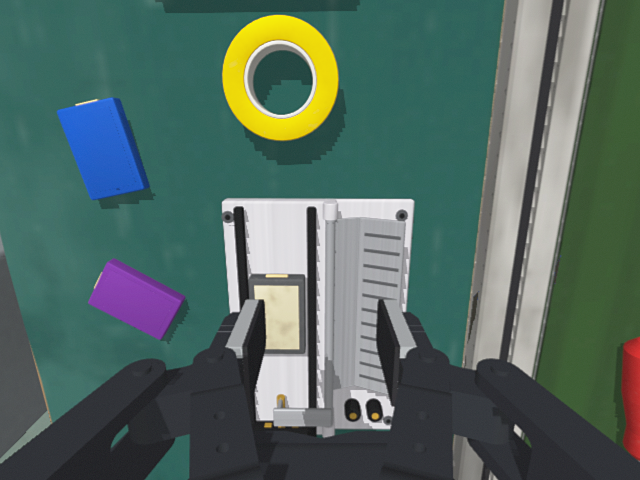

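The wrist view shows the rail ends at (312,207) and (239,207), and the pack's trailing edge at row 276 and leading edge at row 353. All agree with the predictions to within 1–2 mm. Next I check where the fingertips are.

```bash
python3 - <<'E'
from h import *
import pickle
c=pickle.load(open("w1.pkl","rb"));T=np.array([497.3,186.8,105])
for dz in (0,6):
  for yy in (-37,-22.5,22.5,37):
    print(dz,yy,[np.round(proj(c,T+[yy,xx,dz]),0).tolist() for xx in (-11,11)])
im=c["image"][280:440,180:460];save("w1c",cv2.resize(im,None,fx=2.8,fy=2.8,interpolation=cv2.INTER_CUBIC))
E
```

```text
0 -37 [[235.0, 342.0], [231.0, 295.0]]
0 -22.5 [[269.0, 342.0], [267.0, 294.0]]
0 22.5 [[376.0, 342.0], [378.0, 294.0]]
0 37 [[411.0, 342.0], [414.0, 294.0]]
6 -37 [[232.0, 350.0], [227.0, 301.0]]
6 -22.5 [[267.0, 350.0], [264.0, 301.0]]
6 22.5 [[378.0, 350.0], [380.0, 300.0]]
6 37 [[414.0, 350.0], [417.0, 300.0]]
```

View pics/w1c.png

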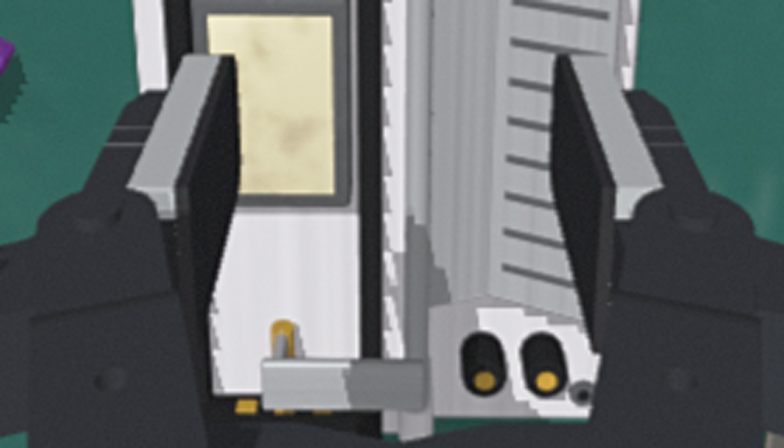

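The finger tips are about 7.5 mm thick and about 6 mm short of the TCP. An opening of 0.62 puts the tip centres 60 mm apart.

```bash
python3 -m handwheel '{"xyz":[[3.5,2,0],[0,0,20],[0,0,25],[0,0,25],[0,0,0],[0,0,0]],"dr":[[0,0,0],[0,0,0],[0,0,0],[0,0,0],[0,0,0],[0,0,0]],"gripper":[0.62,0.62,0.62,0.62,0.62,0.62]}'
python3 - <<'E'
from h import *
s=read_state();c=wcam(capture("wrist"),s);print(s["eef_pos"],s["force"])
im=c["image"][180:420,180:460];save("w2c",cv2.resize(im,None,fx=2.5,fy=2.5,interpolation=cv2.INTER_CUBIC))
E
```

```text
t: 3.75
eef_pos: [503.0, 190.8, 39.9]
tcp_rot: [0.0, 0.71, 0.704, 0.001]
force: [0.0, 0.1, 0.6]
width: 0.616
gripper_force: 0.0
[502.97091747 190.842833    39.94982744] [0.01366112 0.09432064 0.58939118]
```

View pics/w2c.png

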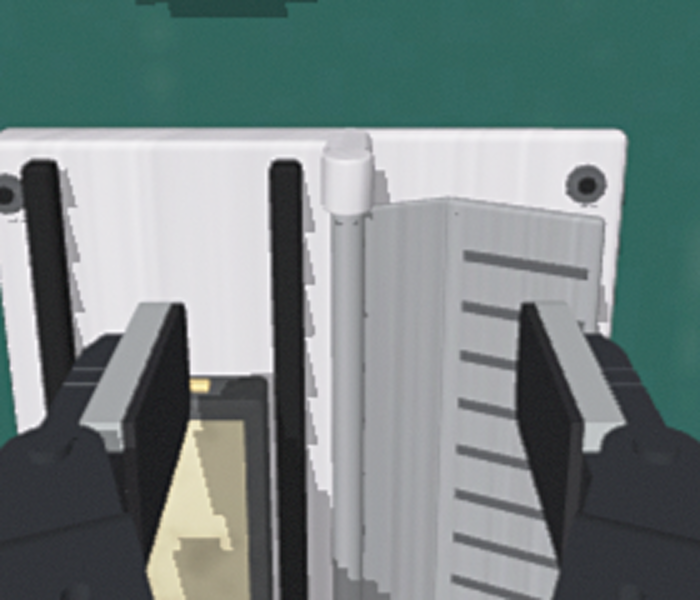

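The left tip is over the channel just behind the pack, whose trailing edge is at crop row 377. The right tip is over the pad. I check the clearance to the pack.

```bash
python3 - <<'E'
from h import *
s=read_state();c=wcam(capture("wrist"),s)
T=np.array(s["eef_pos"]);print(T)
print(ray_z(c,(180+230/2.5,180+377/2.5),22)-T, ray_z(c,(180+300/2.5,180+160/2.5),18)-T, "rail in edges",ray_z(c,(180+62/2.5,180+220/2.5),18)-T,ray_z(c,(180+272/2.5,180+220/2.5),18)-T)
for p in [(142,303),(185,303),(522,303),(565,303)]: print("tip",ray_z(c,(180+p[0]/2.5,180+p[1]/2.5),T[2]+7)-T)
E
```

```text
[503.28341025 190.96880066  40.28076719]
[-23.70159187 -15.85047932 -18.28076719] [ -9.68917479  25.45810032 -22.28076719] rail in edges [-53.46290136  14.444702   -22.28076719] [-15.09808118  14.03850066 -22.28076719]
tip [-33.03449295  11.54838267   7.        ]
tip [-26.39687055  11.47579537   7.        ]
tip [25.70132177 10.90606324  7.        ]
tip [32.35880353 10.83325877  7.        ]
```

```bash
python3 -m handwheel '{"xyz":[[0,-4.2,0],[0,0,10],[0,0,8],[0,0,4],[0,0,2],[0,0,0]],"dr":[[0,0,0],[0,0,0],[0,0,0],[0,0,0],[0,0,0],[0,0,0]],"gripper":[0.62,0.62,0.62,0.62,0.62,0.62]}'
python3 -m handwheel '{"xyz":[[0,0,2],[0,0,2],[0,0,0]],"dr":[[0,0,0],[0,0,0],[0,0,0]],"gripper":[0.62,0.62,0.62]}'
python3 -m handwheel '{"xyz":[[0,0,2],[0,0,1],[0,0,0]],"dr":[[0,0,0],[0,0,0],[0,0,0]],"gripper":[0.62,0.62,0.62]}'
```

```text
t: 4.45
eef_pos: [497.3, 190.7, 14.0]
tcp_rot: [-0.0, 0.71, 0.704, -0.001]
force: [-3.7, 0.6, 4.6]
width: 0.623
gripper_force: 2.6
t: 4.75
eef_pos: [497.3, 190.6, 10.8]
tcp_rot: [-0.0, 0.71, 0.704, -0.0]
force: [-7.0, -0.6, 16.0]
width: 0.62
gripper_force: 7.9
t: 5.05
eef_pos: [497.6, 190.5, 9.1]
tcp_rot: [0.0, 0.71, 0.704, 0.0]
force: [-13.6, -5.9, 48.2]
width: 0.622
gripper_force: 23.7
```

```bash
python3 -m handwheel '{"xyz":[[0,0,-2],[0,0,-0.7],[0,0,0]],"dr":[[0,0,0],[0,0,0],[0,0,0]],"gripper":[0.62,0.62,0.62]}'
python3 - <<'E'
from h import *
s=read_state();c=wcam(capture("wrist"),s);print(s["eef_pos"],s["force"])
im=c["image"][180:480,180:460];save("w3c",cv2.resize(im,None,fx=2,fy=2,interpolation=cv2.INTER_CUBIC))
E
```

```text
t: 5.35
eef_pos: [497.3, 190.6, 10.8]
tcp_rot: [-0.0, 0.71, 0.704, -0.0]
force: [-6.7, -0.6, 14.1]
width: 0.618
gripper_force: 7.6
[497.28988265 190.57895317  10.75847613] [-6.65705332 -0.57347434 14.13581869]
```

View pics/w3c.png

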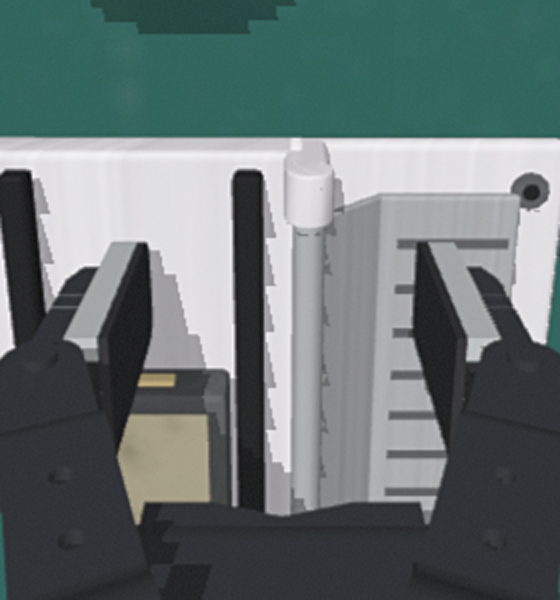

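The pad is level, so the clip is fully pressed. The left tip is in the channel behind the pack, so I push.

```bash
python3 -m handwheel '{"xyz":[[-2,0,-0.4],[-4,0,0],[-6,0,0],[-6,0,0],[-6,0,0],[-6,0,0],[-6,0,0],[-6,0,0],[-6,0,0],[-6,0,0],[-6,0,0],[0,0,0]],"dr":[[0,0,0],[0,0,0],[0,0,0],[0,0,0],[0,0,0],[0,0,0],[0,0,0],[0,0,0],[0,0,0],[0,0,0],[0,0,0],[0,0,0]],"gripper":[0.62,0.62,0.62,0.62,0.62,0.62,0.62,0.62,0.62,0.62,0.62,0.62]}'
python3 -m handwheel '{"xyz":[[-4,0,0],[-3,0,0],[-2,0,0],[0,0,0]],"dr":[[0,0,0],[0,0,0],[0,0,0],[0,0,0]],"gripper":[0.62,0.62,0.62,0.62]}'
```

```text
t: 6.6
eef_pos: [498.5, 130.5, 11.2]
tcp_rot: [0.001, 0.71, 0.704, 0.001]
force: [0.5, -2.5, 9.9]
width: 0.621
gripper_force: 4.6
t: 7.0
eef_pos: [498.5, 121.9, 11.2]
tcp_rot: [0.001, 0.71, 0.704, 0.001]
force: [1.2, 2.2, 9.1]
width: 0.621
gripper_force: 4.5
```

```bash
python3 -m handwheel '{"xyz":[[-1.5,0,0],[-1.5,0,0],[0,0,0]],"dr":[[0,0,0],[0,0,0],[0,0,0]],"gripper":[0.62,0.62,0.62]}'
python3 -m handwheel '{"xyz":[[-1.5,0,0],[0,0,0]],"dr":[[0,0,0],[0,0,0]],"gripper":[0.62,0.62]}'
```

```text
t: 7.3
eef_pos: [498.5, 119.0, 11.2]
tcp_rot: [0.001, 0.71, 0.704, 0.001]
force: [0.2, 3.7, 8.5]
width: 0.619
gripper_force: 4.5
t: 7.5
eef_pos: [498.5, 118.1, 11.2]
tcp_rot: [0.001, 0.711, 0.704, 0.001]
force: [-0.2, 12.6, 9.5]
width: 0.616
gripper_force: 11.4
```

```bash
python3 - <<'E'
from h import *
s=read_state();print(s["eef_pos"],s["force"]);c=capture("top");i=c["image"][170:262,212:340];d=capture("side")["image"][225:310,255:365]
save("t4",np.vstack([cv2.resize(i,(480,345),interpolation=3),cv2.resize(d,(480,250),interpolation=3)]))
E
```

```text
[498.54039233 118.12416205  11.21980342] [-0.2051844  12.58974864  9.54436478]
```

View pics/t4.png

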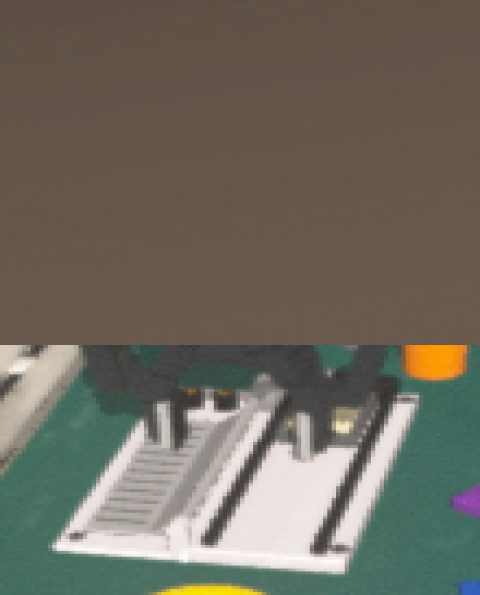

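The side view shows the finger behind the pack at the stop end. The force rose at the predicted place (y about 118), so I confirm with a small push and then lift straight up.

```bash
python3 -m handwheel '{"xyz":[[-1,0,0],[0,0,0],[0,0,0]],"dr":[[0,0,0],[0,0,0],[0,0,0]],"gripper":[0.62,0.62,0.62]}'
```

```text
t: 7.9
eef_pos: [498.6, 117.8, 11.2]
tcp_rot: [0.0, 0.711, 0.703, 0.002]
force: [-1.4, 24.4, 7.5]
width: 0.621
gripper_force: 16.1
```

```bash
python3 -m handwheel '{"xyz":[[1.5,0,0],[1,0,0],[0,0,-3],[0,0,-5],[0,0,-8],[0,0,-15],[0,0,-30],[0,0,-40],[0,0,-40],[0,0,0]],"dr":[[0,0,0],[0,0,0],[0,0,0],[0,0,0],[0,0,0],[0,0,0],[0,0,0],[0,0,0],[0,0,0],[0,0,0]],"gripper":[0.62,0.62,0.62,0.62,0.62,0.62,0.62,0.62,0.62,0.62]}'
python3 -m handwheel '{"xyz":[[40,0,-10],[40,0,-10],[40,0,0],[0,0,0]],"dr":[[0,0,0],[0,0,0],[0,0,0],[0,0,0]],"gripper":[0.62,0.62,0.62,0.62]}'
python3 - <<'E'
from h import *
s=read_state();print(s["eef_pos"],s["force"]);w=wcam(capture("wrist"),s);d=capture("side")["image"][200:300,255:375]
O=np.array([468.6,126.6,0]);print([proj(w,O+[0,-x,22]) for x in (20,75)])
save("t5",np.hstack([cv2.resize(w["image"],(440,330)),cv2.resize(d,(360,330),interpolation=3)]))
E
```

```text
t: 8.9
eef_pos: [499.6, 119.1, 156.6]
tcp_rot: [0.002, 0.71, 0.704, 0.003]
force: [0.7, 0.2, -0.9]
width: 0.62
gripper_force: 0.0
t: 9.3
eef_pos: [498.3, 242.6, 172.1]
tcp_rot: [-0.0, 0.709, 0.705, 0.001]
force: [0.7, 0.3, -0.9]
width: 0.618
gripper_force: 0.0
[498.27917152 242.56632439 172.08108225] [ 0.65347173  0.30219301 -0.90384361]
[array([288.72694736, 375.66117958]), array([290.54038476, 426.13883052])]
```

View pics/t5.png

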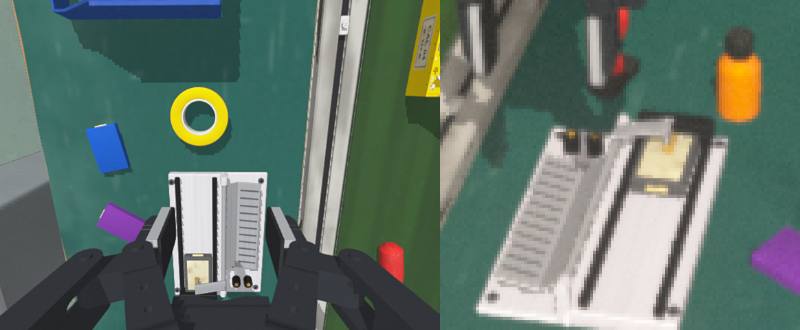

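The nose now rests on the pack's far end. The wrist view shows the trailing edge near row 370, a few pixels short of the prediction, so I take a close check from above the end stop.

```bash
python3 -m handwheel '{"xyz":[[-45,0,0],[-45,0,0],[-45,0,0],[-45,0,0],[-40,-20,0],[0,-10,0],[0,0,0],[0,0,0]],"dr":[[0,0,0],[0,0,0],[0,0,0],[0,0,0],[0,0,0],[0,0,0],[0,0,0],[0,0,0]],"gripper":[0.62,0.62,0.62,0.62,0.62,0.62,0.62,0.62]}'
python3 - <<'E'
from h import *
import pickle
s=read_state();w=wcam(capture("wrist"),s);pickle.dump(w,open("w6.pkl","wb"))
O=np.array([468.6,126.6,0]);P=[np.round(proj(w,O+[0,-x,z]),1) for x,z in ((20,22),(75,18),(-90,12))];print(P)
x0=int(P[0][0])-100;y0=int(min(P[0][1],P[1][1]))-50;print(x0,y0)
im=w["image"][max(y0,0):y0+150,max(x0,0):x0+200];save("t6",cv2.resize(im,None,fx=4,fy=4,interpolation=3))
E
```

```text
t: 10.2
eef_pos: [466.5, 19.0, 171.7]
tcp_rot: [0.0, 0.711, 0.704, 0.0]
force: [-0.3, 0.8, 0.6]
width: 0.617
gripper_force: 0.0
[array([323.1, 109.2]), array([323.6, 185.1]), array([321.6, -67.1])]
223 59
```

View pics/t6.png

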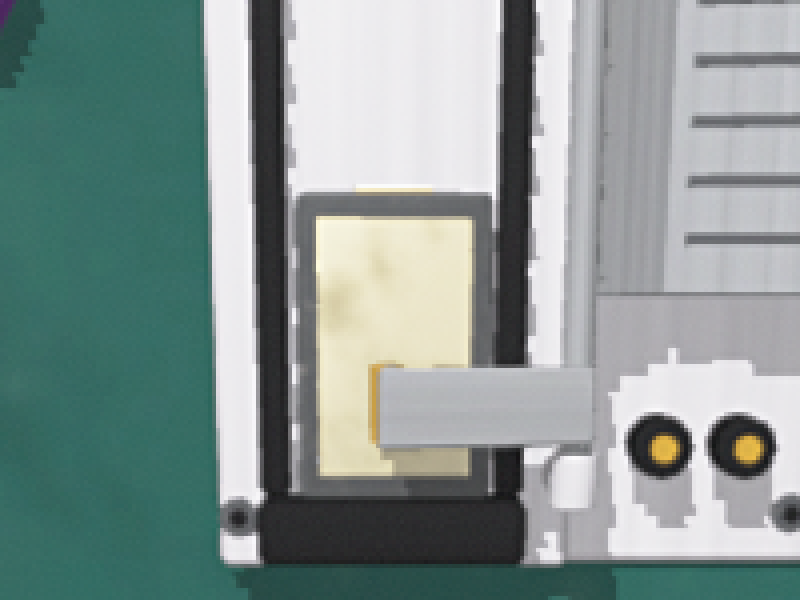

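The pack spans crop rows 192–497, with its leading face flush against the black stop at row 497 and the nose lying on it. It is home and the robot is clear.

```bash
python3 -c "
from bench import *
print(close_job())"
```

```text
the job is handed in; nothing more can be done
None
```

The pack is pushed home against the end stop with the clip's nose resting on it, the arm is clear, and I handed the job in at about 10 s on the robot's clock; the stamp, flux bottle and tape roll were not touched.

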